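# Unclamp a mounted specimen and hold it up level

## Robot

A 6-joint arm with a two-finger parallel gripper is mounted at the origin on a cart in front of the work surface, level with it; the furniture and walls round the work are solid. World frame = base frame: x ahead of the robot, y to its left, z up, the work surface at z = 0. Lengths are in mm, angles in rad, forces in N, time in s.
With the tool pointing down it reaches from about 150 to 775 mm from the base axis. Payload 6.1 kg.
Tool frame: the origin (TCP) lies at the very end of the fingers, on their centre line; the grasp point (between the pads) lies 19 mm behind it; z points along the fingers, y is the direction in which the jaws open and shut (so a half turn about z gives the same grasp; the last joint's range is limited). The gripper opens to 85 mm and grips with 20 to 120 N. Pads are 22 mm wide; open, the fingers measure 114 mm over their backs; the gripper's body (76 mm by 85 mm) begins 54 mm behind the grasp point. The pads swing forward as they close: fully open they stand 13 mm farther back than shut.
Start: joints at [1.116, 0.126, -0.04, 1.405, 0, 1.571], TCP at [230.615, 471.62, 231.295] pointing down, gripper open.
Joint ranges: [-2.72, 2.72], [-0.95, 1.95], [-1.27, 1.35], [-1.78, 2.02], [-1.46, 1.47], [-3.14, 3.14]. Speed limits (rad/s): [2.39, 2.39, 3.01, 3.14, 3.14, 3.14].

## Interface

Orientations are given as [roll, pitch, yaw] about the fixed x, y, z axes, in that order (R = Rz(yaw) Ry(pitch) Rx(roll)).
In Python, from plant import monitor, viewer, ticket gives the robot as it stands. The module is installed in compiled form; this text tells all that it offers.
- The arm moves only by the shell command python3 -m pendant 'ROWS' [OPENING] [FORCE]. ROWS is JSON, a list of rows, each an object with "slide": the shift along the world's x, y, z in mm, a list of three; "twist": the turn, a rotation vector about the world's x, y, z in rad, a list of three. In form: [{"slide": [dx, dy, dz], "twist": [ax, ay, az]}, ...]. A call has 1 to 20 rows; each row is the pose to reach, as a shift and turn from the pose measured when the call began; what a row does not reach only later rows make up. A row lasts 1/8 s, in which the tool goes at most 62.5 mm and 10.7 degrees, less where a joint would pass 70% of its speed; a pose out of reach is approached as far as the arm can. A call with a gripper value outside its range is refused whole. OPENING is the opening in per cent of the stroke, from 0 (shut) to 100 (fully open), set as the call begins (- or left out, the last holds). The fingers move at their own pace and stop on an object; FORCE is the grip in N (left out, the last holds). Time passes only in rows, so rows that repeat a pose let the fingers close. It gives the time, the measured TCP pose, the force and the opening at its end, in the units of the state.
- monitor.observe(): the state, without advancing time (a new reading comes with each control period).
- viewer.camera(name): name is "scene" or "top" or "wrist"; returns the picture (420x560x3 uint8, red, green, blue); there is no depth.
- viewer.get_calibration(name): a dict with "K" (3x3 intrinsics, pixels), "camera_from_world" (4x4, takes a point from world to camera coordinates). Camera axes: x right, y down, z forward; pixel columns grow to the right and rows downward; lengths in mm; the calibration is good to about 2 mm. A picture is of the moment at which its call begins: read the wrist's pose just before it. get_calibration takes no time and is no camera call; for the wrist camera it gives the pose at the moment of the call.
- ticket.job_done(): hands the job in, once; it reports no verdict.
The state is a dict: "time": time; "joints": joint angles; "qd": joint speeds; "joint_torque": joint torques, N m; "tool_pos": TCP position; "tool_rot": TCP orientation; "ft_force": force on the tool from outside, world axes, zero at the start; "moment": the same for the moment, N m; "grip_width": finger opening in mm.
Only numpy, scipy, OpenCV 4.12 (cv2) and the standard library are available. Lean on these libraries where they do the work, as an engineer would, in place of code of your own. Each camera call takes 0.05 s, during which the arm holds its last target.

## Task

I want to look at the underside of the green specimen clamped in the socket block: swing the clamp lever fully open and leave it open, then grip the specimen by its round side and lift it straight up out of the socket without tipping it. Finish while still holding it in the gripper, not put down or let go: still and level right above its socket, with about 10 cm of free air between it and the block. Leave the bottle, the spirit level and the jar beside the block where they stand.

Things in the scene. Friction and masses are not known exactly. Their poses are not given: they have to be found in the camera images.
- clamp: Fixed socket block: grey base plate 124 x 92 x 8 mm, on it an aluminium block 64 x 64 mm whose top is 26 mm above the worktop. A round socket 32 mm wide and 5 mm deep is in the middle of the aluminium block. Origin: on the worktop, under the socket's axis; z up; +x points from the socket to the lever's hinge post, 52 mm away (the post is 22 mm thick). The base plate reaches 44 mm to -x, 80 mm to +x and 46 mm to each side.
- lever (a joint): Angle of the clamp lever about its upright hinge pin, in rad. 0 = shut: the steel arm (13 mm wide, 43 to 49 mm above the worktop) lies across the specimen, pointing to the block's -x, with a rubber pad 1 mm above the specimen. It grows counter-clockwise seen from above, the knob going round to the block's -y side, up to the stop at 1.75 (fully open). It turns with light friction (about 0.6 N at the knob) and stays where it is left.
- lever_knob (a point): Middle of the upright red round knob at the lever's end, 16 mm thick and 26 mm tall (49 to 75 mm above the worktop); it moves with the lever on a circle of 90 mm radius about the hinge. It can be gripped from above or pushed sideways.
- lever_hinge (a point): Point on the lever's upright hinge axis, at the height of the knob's middle, 62 mm above the worktop. Fixed to the block.
- specimen_mid (a point): Centre (half-way up) of the green specimen: a round resin puck 30 mm across and 19 mm tall with a round metal face on top, about 45 g. It starts in the socket with 14 mm standing above the aluminium block. z is its upright axis.
- dropper_mid (a point): Centre of the brown dropper bottle with black cap, 33 mm thick, 74 mm tall, standing on the worktop. Bystander.
- level_mid (a point): Centre of the white round spirit level with green top, 38 mm across, 10 mm tall, on the worktop. Bystander.
- jar_mid (a point): Centre of the clear jar with yellow lid, 38 mm thick, 48 mm tall, standing on the worktop. Bystander.
Mind the look-alikes: they are no part of the job. There is more than one size of the part that bears specimen_mid; the job needs the smaller.

How it is judged (in metres and radians):
On the way, in this order (a step that is already met when the one before it is completed fails the run):
1. the lever is swung open while the specimen still sits in its socket (value of joint lever above 1.2 rad and distance of specimen_mid from where it was at the start of the episode below 0.006 m), for 0.2 s.
2. the specimen is lifted clear of the block, held by the fingers, the lever still open (value of joint lever above 1.2 rad and height (world z) of specimen_mid above 0.075 m and contact force between specimen and the fingers above 1 N and contact force between specimen and clamp below 0.05 N), for 0.2 s.
At the end, for the whole second after the job is handed in: Lever open (over 1.2 rad); specimen in the fingers, off the clamp, its centre 105 to 175 mm above the worktop (7 to 14 cm of air), within 4 cm of the socket axis, level within 7 degrees, still (under 20 mm/s, 0.2 rad/s); bottle, level, jar within 15 mm of their places (value of joint lever above 1.2 rad and height (world z) of specimen_mid between 0.105 and 0.175 m and horizontal distance between specimen_mid and clamp below 0.04 m and angle between specimen_mid's own z axis and vertical below 0.12 rad and linear speed of specimen below 0.02 m/s and angular speed of specimen below 0.2 rad/s and contact force between specimen and the fingers above 1 N and contact force between specimen and clamp below 0.05 N and distance of each of dropper_mid, level_mid, jar_mid from where it was at the start of the episode below 0.015 m); the arm keeps its last pose, push and grip.
It fails at once if the specimen is tipped by more than 30 degrees (angle between specimen_mid's own z axis and vertical above 0.52 rad).
It fails at once if the bottle, the level or the jar is shifted by more than 15 mm (distance of any of dropper_mid, level_mid, jar_mid from where it was at the start of the episode above 0.015 m).
It also fails if it takes over 48 s, if anything falls off the work surface, if the arm or the gripper's body presses on something with over 40 N, if the wrist force passes 120 N, or if a joint passes its speed limit or range.

## Working session

There is one attempt and no reset: what is moved stays moved. The work goes in short steps, Python scripts to look and compute and a shell command to move; the robot and the scene stay as the last step left them, time stands still between calls to the robot, and variables do not carry over. Pictures are saved under pics/ and viewed, and the job is handed in when it is done.

```bash
mkdir -p pics; ls
python3 - <<'E'
from plant import monitor, viewer
import cv2
s=monitor.observe(); print(s)
for n in ["scene","top","wrist"]:
    im=viewer.camera(n); cv2.imwrite(f"pics/{n}0.png",im[:,:,::-1])
    c=viewer.get_calibration(n); print(n,c)
E
```

```text
pics
{'time': 0.0, 'joints': array([ 1.11599055e+00,  1.26431217e-01, -4.06298803e-02,  1.40537279e+00,
       -1.21426436e-05,  1.57082288e+00]), 'qd': array([ 1.66277354e-05, -1.67123863e-03,  2.78384741e-04, -5.09884651e-04,
        7.24194803e-04,  1.44547931e-04]), 'joint_torque': array([ 3.38091977e-04, -4.35913360e+01,  3.52923632e+01,  1.74242025e-02,
        7.74988257e-05, -1.78266566e-05]), 'tool_pos': array([230.45306888, 471.26979115, 230.49157323]), 'tool_rot': array([-3.13995509e+00,  1.21861055e-05,  2.68676035e+00]), 'ft_force': array([-0.64098694,  0.31835836,  0.2523096 ]), 'moment': array([ 0.02818286, -0.01209515,  0.00073704]), 'grip_width': 85.07356373344953}
scene {'K': array([[504.83435722,   0.        , 275.17796977],
       [  0.        , 504.83435722, 211.4233963 ],
       [  0.        ,   0.        ,   1.        ]]), 'camera_from_world': array([[ 5.07301243e-01, -8.61713032e-01,  9.80308748e-03,
        -3.54401131e+02],
       [-5.74314448e-01, -3.46543516e-01, -7.41667382e-01,
         3.60012527e+02],
       [ 6.42501645e-01,  3.70618730e-01, -6.706962
[... 478 characters left out ...]
      [ 7.13402476e-02, -9.79948659e-03, -9.97403900e-01,
         9.11489250e+02],
       [ 0.00000000e+00,  0.00000000e+00,  0.00000000e+00,
         1.00000000e+00]])}
wrist {'K': array([[338.98425294,   0.        , 277.13143182],
       [  0.        , 338.98425294, 206.9654348 ],
       [  0.        ,   0.        ,   1.        ]]), 'camera_from_world': array([[ 4.38638172e-01,  8.98663372e-01, -8.34744049e-04,
        -5.25028166e+02],
       [ 8.56753794e-01, -4.17901365e-01,  3.02210830e-01,
        -3.92123866e+01],
       [ 2.71236963e-01, -1.33276376e-01, -9.53240745e-01,
         3.79018526e+02],
       [ 0.00000000e+00,  0.00000000e+00,  0.00000000e+00,
         1.00000000e+00]])}
```

View pics/scene0.png

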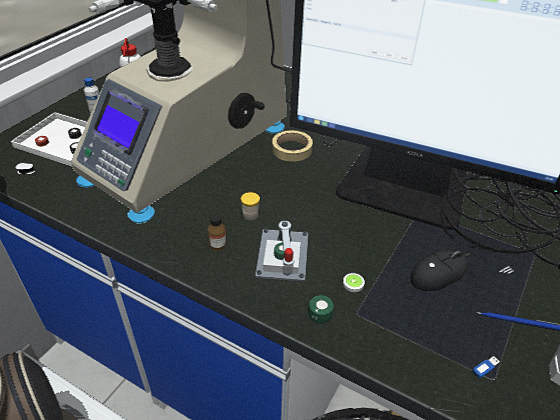

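View pics/top0.png

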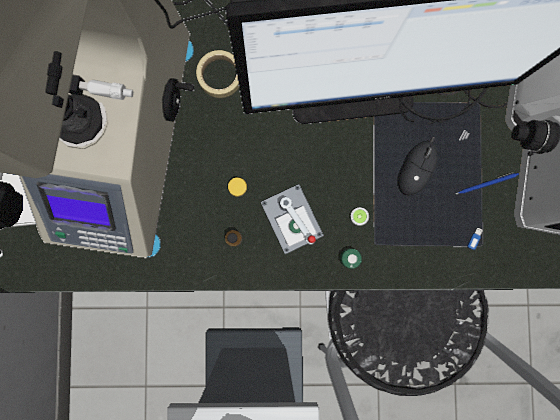

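View pics/wrist0.png

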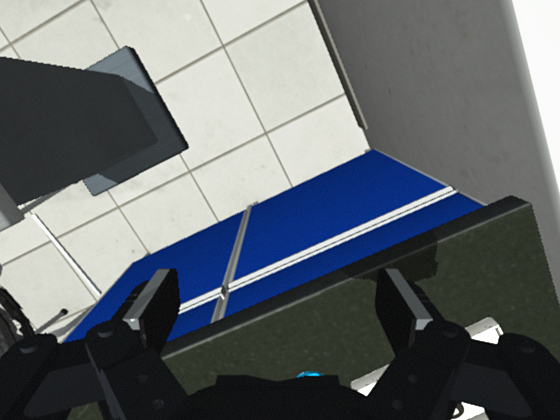

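Look-alikes: the green specimen under the lever in the block (top ≈ (295,226), scene ≈ (281,251)), a larger loose green puck (top (351,258), scene (320,307)), and the spirit level with a green top (top (360,216), scene (354,282)). I choose the one in the socket and will check it in a close crop.

Run:
```python
import cv2, numpy as np
a=cv2.imread("pics/top0.png")[165:285,210:390]; b=cv2.imread("pics/scene0.png")[180:330,195:375]
cv2.imwrite("pics/top0c.png",cv2.resize(a,None,fx=4.4,fy=4.4,interpolation=cv2.INTER_CUBIC)); cv2.imwrite("pics/scene0c.png",cv2.resize(b,None,fx=4,fy=4,interpolation=cv2.INTER_CUBIC))
```

```text
(no output)
```

View pics/top0c.png

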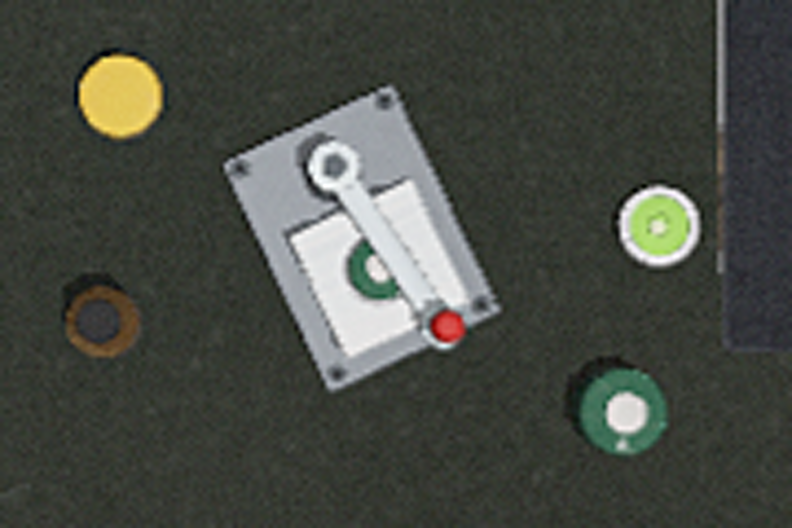

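View pics/scene0c.png

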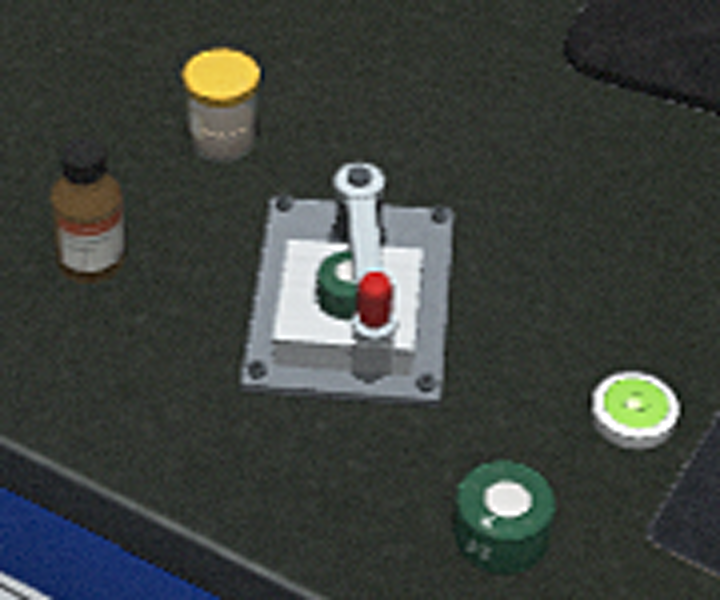

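The crop confirms it: the small green puck with the metal face sits in the block at top crop (375,270), partly under the lever, and the knob is at crop (447,326). The big puck at (623,410) is loose on the table. Next I measure.

```bash
cat > h.py <<'E'
import numpy as np, cv2
from plant import monitor, viewer
def ray(c,u,v):
    T=c["camera_from_world"];R=T[:3,:3];o=-R.T@T[:3,3]
    d=R.T@np.linalg.inv(c["K"])@np.array([u,v,1.]);return o,d/np.linalg.norm(d)
def plane(c,u,v,z):
    o,d=ray(c,u,v);return o+d*(z-o[2])/d[2]
def proj(c,p):
    T=c["camera_from_world"];q=c["K"]@(T[:3,:3]@np.asarray(p,float)+T[:3,3]);return q[:2]/q[2]
def tri(obs):
    A=np.zeros((3,3));b=np.zeros(3)
    for c,u,v in obs:
        o,d=ray(c,u,v);M=np.eye(3)-np.outer(d,d);A+=M;b+=M@o
    return np.linalg.solve(A,b)
def blobs(im,lo,hi,roi,amin=8):
    h=cv2.cvtColor(im,cv2.COLOR_RGB2HSV);m=cv2.inRange(h,np.array(lo),np.array(hi))
    x0,y0,x1,y1=roi;mm=np.zeros_like(m);mm[y0:y1,x0:x1]=m[y0:y1,x0:x1]
    n,l,s,c=cv2.connectedComponentsWithStats(mm)
    return sorted([(int(s[i,4]),c[i].round(2).tolist(),s[i,:4].tolist()) for i in range(1,n) if s[i,4]>=amin],reverse=True)
E
python3 - <<'E'
from h import *
ims={n:cv2.imread(f"pics/{n}0.png")[:,:,::-1].copy() for n in["top","scene"]}
cal={n:viewer.get_calibration(n) for n in ims}
roi={"top":(210,165,390,285),"scene":(195,180,375,330)}
for n in ims:
    for nm,lo,hi in [("red",(0,150,100),(8,255,255)),("red2",(172,150,100),(180,255,255)),("yel",(18,120,120),(32,255,255)),("lev",(35,100,150),(60,255,255)),("dkgreen",(65,90,40),(95,255,160)),("brown",(8,100,40),(18,255,200))]:
        print(n,nm,blobs(ims[n],lo,hi,roi[n])[:3])
T=cal["top"]
f=lambda u,v,z:plane(T,210+(u+.5)/4.4-.5,165+(v+.5)/4.4-.5,z).round(1)
print("plate corners",[f(u,v,8) for u,v in[(225,165),(390,88),(498,310),(330,390)]])
print("block corners",[f(u,v,26) for u,v in[(287,233),(412,180),(345,356)]])
print("hinge",f(334,165,49),"knobtop",f(447,324,75),"jar",f(121,95,48),"drop",f(99,322,74),"level",f(659,226,10),"big",f(626,410,25))
E
```

```text
top red [(38, [311.37, 238.97], [308, 236, 8, 7])]
top red2 []
top yel [(277, [236.93, 186.43], [228, 178, 19, 18])]
top lev [(119, [359.67, 215.86], [354, 210, 13, 13])]
top dkgreen [(206, [350.67, 257.6], [341, 249, 21, 20]), (54, [293.28, 227.26], [290, 220, 10, 13])]
top brown [(117, [233.35, 237.59], [225, 230, 17, 16])]
scene red [(55, [288.44, 252.04], [285, 248, 8, 12])]
scene red2 []
scene yel [(193, [249.83, 198.11], [241, 192, 19, 13])]
scene lev [(142, [353.56, 280.35], [346, 275, 16, 12])]
scene dkgreen [(418, [321.11, 309.11], [309, 295, 25, 29]), (84, [278.74, 250.92], [275, 243, 9, 16])]
scene brown [(146, [216.12, 229.78], [208, 224, 17, 13]), (16, [218.06, 248.94], [214, 248, 10, 3])]
plate corners [array([579.7, -41.4,   8. ]), array([ 617.2, -122.4,    8. ]), array([ 508.3, -173.8,    8. ]), array([470.1, -91.9,   8. ])]
block corners [array([545.3, -71.2,  26. ]), array([ 570.5, -131.2,   26. ]), array([486.6, -98.4,  26. ])]
hinge [575.8 -92.9  49. ] knobtop [ 501.3 -142.3   75. ] jar [609.3   6.6  48. ] drop [503.   14.7  74. ] level [ 548.7 -252.6   10. ] big [ 460.3 -232.    25. ]
```

```bash
python3 -m pendant '[{"slide":[5,-40,0],"twist":[0,0,-0.18]},{"slide":[15,-90,0],"twist":[0,0,-0.36]},{"slide":[25,-140,0],"twist":[0,0,-0.54]},{"slide":[40,-190,0],"twist":[0,0,-0.72]},{"slide":[55,-240,0],"twist":[0,0,-0.9]},{"slide":[70,-290,0],"twist":[0,0,-1.08]},{"slide":[90,-340,0],"twist":[0,0,-1.26]},{"slide":[115,-390,0],"twist":[0,0,-1.44]},{"slide":[140,-435,0],"twist":[0,0,-1.62]},{"slide":[165,-480,0],"twist":[0,0,-1.8]},{"slide":[195,-525,0],"twist":[0,0,-1.98]},{"slide":[225,-565,0],"twist":[0,0,-2.16]},{"slide":[250,-595,0],"twist":[0,0,-2.25]},{"slide":[271,-613,-30],"twist":[0,0,-2.25]},{"slide":[271,-613,-70],"twist":[0,0,-2.25]},{"slide":[271,-613,-70],"twist":[0,0,-2.25]},{"slide":[271,-613,-70],"twist":[0,0,-2.25]}]' 55 20
python3 - <<'E'
from h import *
s=monitor.observe(); print(s["time"],s["tool_pos"],s["tool_rot"],s["joints"],s["grip_width"],s["ft_force"])
im=viewer.camera("wrist"); cv2.imwrite("pics/w1.png",im[:,:,::-1]); cv2.imwrite("pics/s1.png",viewer.camera("scene")[:,:,::-1])
c=viewer.get_calibration("wrist"); print("cam pos",-c["camera_from_world"][:3,:3].T@c["camera_from_world"][:3,3])
# knob triangulation
r=blobs(im,(0,150,80),(8,255,255),(0,0,560,420));print(r[:3])
st={n:viewer.get_calibration(n) for n in("top","scene")}
p=tri([(st["top"],311.37,238.97),(st["scene"],288.44,252.04)]);print("tri top/scene",p)
if r:
    p=tri([(st["top"],311.37,238.97),(st["scene"],288.44,252.04),(c,*r[0][1])]);print("tri 3",p)
    print(plane(c,*r[0][1],68))
E
```

```text
time: 2.28
tool_pos: [501.7, -141.5, 162.0]
tool_rot: [-3.141, -0.001, 0.437]
ft_force: [-0.2, 0.1, 0.9]
grip_width: 46.7
2.275 [ 501.66778314 -141.5410569   161.96743482] [-3.14087390e+00 -6.14144517e-04  4.37057211e-01] [-2.75528901e-01  1.27452815e-01 -1.89426798e-01  1.25392192e+00
  9.45385092e-04  2.42900632e+00] 46.72210809551608 [-0.16118905  0.12937114  0.93971902]
cam pos [ 572.079067   -108.47376103  304.96613018]
[(440, [276.43, 210.51], [266, 197, 22, 27]), (112, [108.54, 112.3], [102, 96, 11, 36])]
tri top/scene [ 499.83797615 -143.16743978   69.45598698]
tri 3 [ 500.95191501 -142.24041067   67.37064203]
[ 501.9577694  -140.84606745   68.        ]
```

View pics/w1.png

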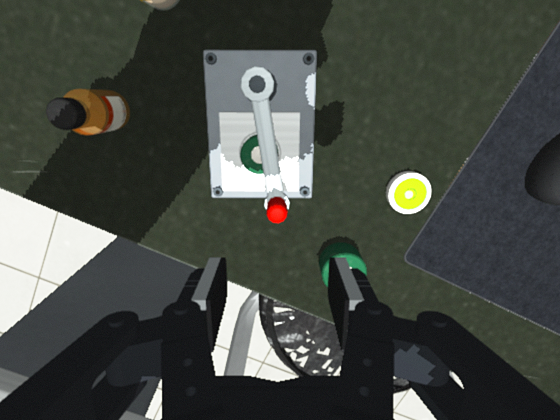

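View pics/s1.png

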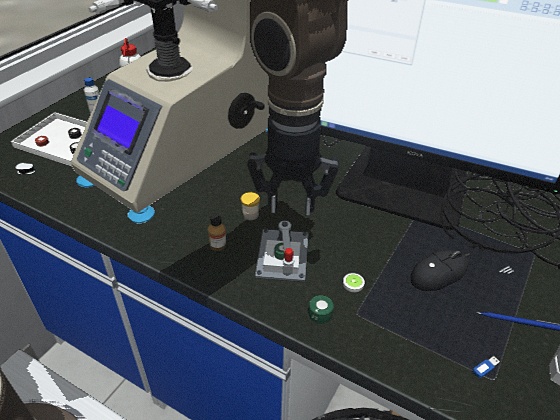

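The wrist picture shows the knob at (276,210), centred between the fingers (tips at columns ≈210 and 345), and nothing is in the way. I descend and close lightly.

```bash
python3 -m pendant '[{"slide":[0,0,-40],"twist":[0,0,0]},{"slide":[0,0,-80],"twist":[0,0,0]},{"slide":[0,0,-105],"twist":[0,0,0]},{"slide":[0,0,-105],"twist":[0,0,0]},{"slide":[0,0,-105],"twist":[0,0,0]}]'
python3 -m pendant '[{"slide":[0,0,0],"twist":[0,0,0]},{"slide":[0,0,0],"twist":[0,0,0]},{"slide":[0,0,0],"twist":[0,0,0]},{"slide":[0,0,0],"twist":[0,0,0]},{"slide":[0,0,0],"twist":[0,0,0]}]' 0 20
python3 - <<'E'
from h import *
cv2.imwrite("pics/w2.png",viewer.camera("wrist")[:,:,::-1])
E
```

```text
time: 3.0
tool_pos: [503.5, -141.8, 59.8]
tool_rot: [3.139, -0.004, 0.438]
ft_force: [0.4, 0.4, -1.2]
grip_width: 47.3
time: 3.62
tool_pos: [504.6, -142.1, 61.4]
tool_rot: [3.137, -0.007, 0.438]
ft_force: [-0.1, 0.0, 6.7]
grip_width: 14.1
```

View pics/w2.png

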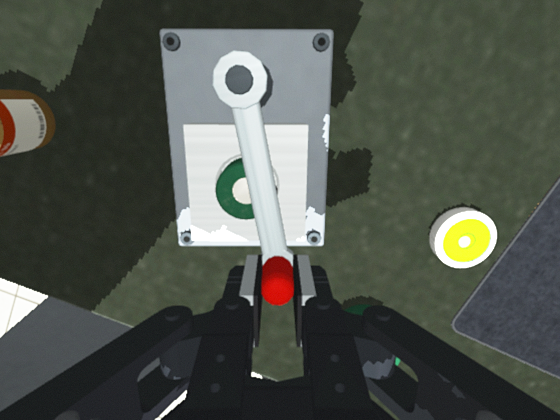

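The knob is held between the pads at (278,282) and the puck is untouched. I compute the arc points.

Run:
```python
import numpy as np
p0=-np.pi+0.595
for k in np.linspace(0.1,1.6,16):
    print(round(k,2),(90*np.array([np.cos(p0+k)-np.cos(p0),np.sin(p0+k)-np.sin(p0)])).round(0))
```

```text
0.1 [ 5. -7.]
0.2 [ 12. -14.]
0.3 [ 18. -20.]
0.4 [ 26. -25.]
0.5 [ 33. -30.]
0.6 [ 42. -33.]
0.7 [ 50. -36.]
0.8 [ 59. -38.]
0.9 [ 68. -39.]
1.0 [ 77. -40.]
1.1 [ 86. -39.]
1.2 [ 95. -37.]
1.3 [103. -35.]
1.4 [112. -32.]
1.5 [120. -27.]
1.6 [127. -23.]
```

```bash
python3 -m pendant '[{"slide":[2,-3,2],"twist":[0,0,0]},{"slide":[5,-7,2],"twist":[0,0,0]},{"slide":[12,-14,2],"twist":[0,0,0]},{"slide":[18,-20,2],"twist":[0,0,0]},{"slide":[26,-25,2],"twist":[0,0,0]},{"slide":[33,-30,2],"twist":[0,0,0]},{"slide":[42,-33,2],"twist":[0,0,0]},{"slide":[50,-36,2],"twist":[0,0,0]},{"slide":[50,-36,2],"twist":[0,0,0]}]'
python3 - <<'E'
from h import *
cv2.imwrite("pics/w3.png",viewer.camera("wrist")[:,:,::-1])
E
```

```text
time: 4.8
tool_pos: [555.3, -178.4, 63.1]
tool_rot: [3.137, -0.007, 0.437]
ft_force: [-1.0, 0.3, -13.3]
grip_width: 14.1
```

View pics/w3.png

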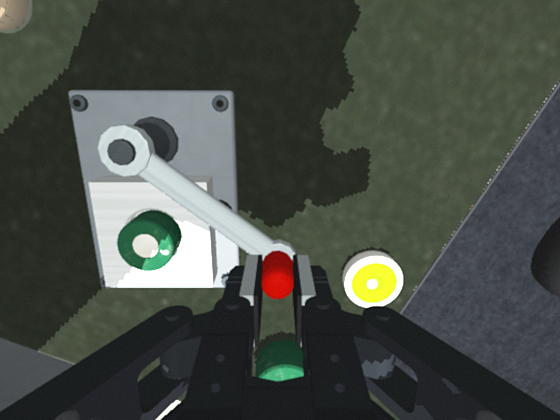

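The lever is about halfway, the knob is still in the pads at (278,275), and the specimen is in its socket at (148,241). I carry on.

```bash
python3 -m pendant '[{"slide":[9,-2,-1],"twist":[0,0,0]},{"slide":[18,-3,-1],"twist":[0,0,0]},{"slide":[27,-4,-1],"twist":[0,0,0]},{"slide":[36,-3,-1],"twist":[0,0,0]},{"slide":[45,-1,-1],"twist":[0,0,0]},{"slide":[53,1,-1],"twist":[0,0,0]},{"slide":[62,4,-1],"twist":[0,0,0]},{"slide":[66,6,-1],"twist":[0,0,0]},{"slide":[66,6,-1],"twist":[0,0,0]}]'
python3 - <<'E'
from h import *
cv2.imwrite("pics/w4.png",viewer.camera("wrist")[:,:,::-1])
p=monitor.observe()["tool_pos"]; print(p, np.arctan2(p[1]+93,p[0]-575)+np.pi-0.4366, np.hypot(p[1]+93,p[0]-575))
E
```

```text
time: 5.98
tool_pos: [620.3, -169.1, 62.8]
tool_rot: [-3.14, -0.007, 0.44]
ft_force: [-9.1, 12.3, 1.1]
grip_width: 14.0
[ 620.24293434 -169.14034239   62.8333128 ] 1.6703435348642488 88.56791093028266
```

View pics/w4.png

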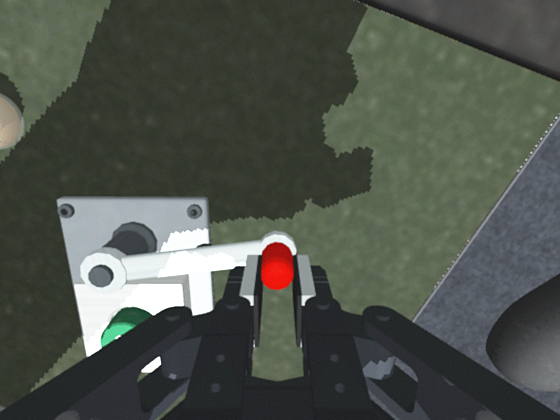

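```bash
python3 -m pendant '[{"slide":[2,3,0],"twist":[0,0,0]},{"slide":[5,5,0],"twist":[0,0,0]},{"slide":[8,8,0],"twist":[0,0,0]},{"slide":[8,8,0],"twist":[0,0,0]}]'
```

```text
time: 6.52
tool_pos: [624.9, -165.6, 63.0]
tool_rot: [3.137, 0.003, 0.436]
ft_force: [-16.0, -12.2, 1.6]
grip_width: 14.2
```

The tangential reaction is about 20 N, so the lever is on its stop. I release, rise and look.

```bash
python3 -m pendant '[{"slide":[0,0,0],"twist":[0,0,0]},{"slide":[0,0,0],"twist":[0,0,0]},{"slide":[0,0,0],"twist":[0,0,0]},{"slide":[0,0,20],"twist":[0,0,0]},{"slide":[0,0,60],"twist":[0,0,0]},{"slide":[0,0,100],"twist":[0,0,0]},{"slide":[-30,15,100],"twist":[0,0,0]},{"slide":[-75,40,100],"twist":[0,0,0]},{"slide":[-120,50,100],"twist":[0,0,0]},{"slide":[-120,50,100],"twist":[0,0,0]},{"slide":[-120,50,100],"twist":[0,0,0]}]' 60 20
python3 - <<'E'
from h import *
s=monitor.observe();print(s["tool_pos"],s["tool_rot"],s["grip_width"],s["ft_force"])
W=viewer.camera("wrist");cw=viewer.get_calibration("wrist")
cv2.imwrite("pics/w5.png",W[:,:,::-1]); T=viewer.camera("top");cv2.imwrite("pics/t5.png",T[:,:,::-1]);
S=viewer.camera("scene");cv2.imwrite("pics/s5.png",S[:,:,::-1])
for n,i in(("w",W),("t",T),("s",S)): print(n,"green",blobs(i,(60,80,40),(95,255,190),(0,0,560,420))[:5],"red",blobs(i,(0,150,80),(8,255,255),(150,100,560,420))[:3])
E
```

```text
time: 7.9
tool_pos: [506.2, -115.6, 163.9]
tool_rot: [3.136, 0.001, 0.436]
ft_force: [-0.5, 0.4, -0.1]
grip_width: 51.2
[ 506.18401944 -115.62426491  163.87949237] [3.13583621e+00 5.62897816e-04 4.36231735e-01] 51.222552578614795 [-0.50283962  0.35994739 -0.05461781]
w green [(783, [284.01, 170.99], [267, 153, 36, 38]), (633, [371.33, 271.42], [350, 255, 37, 42])] red []
t green [(54, [60.11, 234.26], [55, 231, 11, 7]), (26, [123.04, 248.85], [119, 247, 9, 6])] red []
s green [(436, [320.82, 309.01], [309, 295, 25, 29]), (147, [281.59, 251.63], [275, 243, 15, 16]), (47, [87.55, 151.85], [85, 148, 7, 9]), (31, [120.84, 182.29], [118, 179, 7, 9])] red [(74, [331.93, 216.43], [328, 211, 9, 13])]
```

View pics/w5.png

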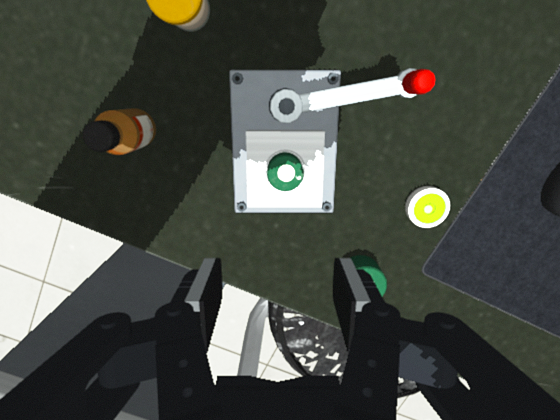

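View pics/s5.png

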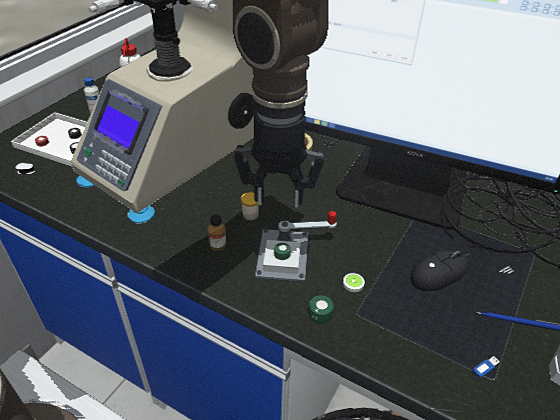

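The lever is fully open with the knob at (423,80) in the wrist view. The specimen is clear in the socket at (286,172). Next I locate its centre.

Run:
```python
from h import *
W=cv2.imread("pics/w5.png")[:,:,::-1].copy();c=viewer.get_calibration("wrist")
crop=W[60:215,220:350];cv2.imwrite("pics/w5c.png",cv2.resize(crop[:,:,::-1],None,fx=3.8,fy=3.8,interpolation=cv2.INTER_CUBIC))
h=cv2.cvtColor(W,cv2.COLOR_RGB2HSV);m=cv2.inRange(h,np.array((60,60,30)),np.array((95,255,220)));m[:,:240]=0;m[:,330:]=0;m[210:]=0
cs,_=cv2.findContours(m,cv2.RETR_EXTERNAL,cv2.CHAIN_APPROX_NONE);k=max(cs,key=cv2.contourArea)
x,y,w,hh=cv2.boundingRect(k);el=cv2.fitEllipse(k);print(x,y,w,hh,el)
# inner face: hole
fill=np.zeros_like(m);cv2.drawContours(fill,[k],-1,255,-1);hole=cv2.bitwise_and(fill,cv2.bitwise_not(m))
n,l,s,ce=cv2.connectedComponentsWithStats(hole);i=1+np.argmax(s[1:,4]);print("face",s[i],ce[i],plane(c,*ce[i],40))
print("ellipse@35",plane(c,*el[0],35),"@40",plane(c,*el[0],40))
tcp=monitor.observe()["tool_pos"]
ex=np.array([np.cos(.4366),np.sin(.4366)]);ey=np.array([-ex[1],ex[0]])
for p in(plane(c,*ce[i],40),):
    d=(p-tcp)[:2];print("delta",d,"along clamp x,y",d@ex,d@ey)
# predicted silhouette for checking
S=viewer.get_calibration("scene");print("scene tri",tri([(c,*ce[i]),]) if 0 else proj(S,[*plane(c,*ce[i],40)[:2],40]))
# finger tip mid
```

```text
267 153 37 38 ((284.6541748046875, 171.57395935058594), (35.171085357666016, 37.491455078125), 173.9261474609375)
face [277 164  18  18 254] [285.67716535 172.62204724] [ 529.0707343  -112.86795078   40.        ]
ellipse@35 [ 528.60644928 -112.32924783   35.        ] @40 [ 529.49196534 -111.76783569   40.        ]
delta [22.78354136  3.00849267] along clamp x,y 21.91849650198223 -6.90798785826371
scene tri [281.48197325 246.92714033]
```

View pics/w5c.png

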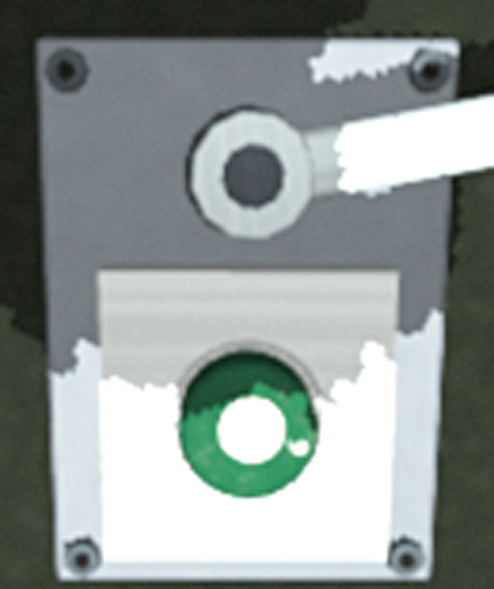

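```bash
python3 -m pendant '[{"slide":[12,1,-20],"twist":[0,0,0]},{"slide":[23,2,-50],"twist":[0,0,0]},{"slide":[23,2,-85],"twist":[0,0,0]},{"slide":[23,2,-104],"twist":[0,0,0]},{"slide":[23,2,-104],"twist":[0,0,0]},{"slide":[23,2,-104],"twist":[0,0,0]}]'
python3 - <<'E'
from h import *
tcp=monitor.observe()["tool_pos"];c=viewer.get_calibration("wrist")
W=viewer.camera("wrist");cv2.imwrite("pics/w6.png",W[:,:,::-1]);print(tcp)
h=cv2.cvtColor(W,cv2.COLOR_RGB2HSV);m=cv2.inRange(h,np.array((60,60,30)),np.array((95,255,220)));m[:,:230]=0;m[:,330:]=0
cs,_=cv2.findContours(m,cv2.RETR_EXTERNAL,cv2.CHAIN_APPROX_NONE);k=max(cs,key=cv2.contourArea)
x,y,w,hh=cv2.boundingRect(k);el=cv2.fitEllipse(k);print(x,y,w,hh,el,plane(c,*el[0],38))
ex=np.array([np.cos(.4366),np.sin(.4366)]);ey=np.array([-ex[1],ex[0]])
d=(plane(c,*el[0],38)-tcp)[:2];print("delta x,y",d@ex,d@ey)
print("tcp px",proj(c,tcp),"tcp axis at z38",proj(c,[tcp[0],tcp[1],38]))
E
```

```text
time: 8.8
tool_pos: [530.2, -114.1, 59.7]
tool_rot: [3.136, 0.001, 0.436]
ft_force: [1.0, -0.5, 0.0]
grip_width: 51.4
[ 530.19955619 -114.1183108    59.72236034]
246 219 56 61 ((273.583740234375, 249.86595153808594), (54.26847457885742, 60.98112487792969), 179.0610809326172) [ 531.00628116 -111.34692417   38.        ]
delta x,y 1.90296075303403 2.1702832648138806
tcp px [277.99013668 273.23524481] tcp axis at z38 [277.69424898 253.14331678]
```

View pics/w6.png

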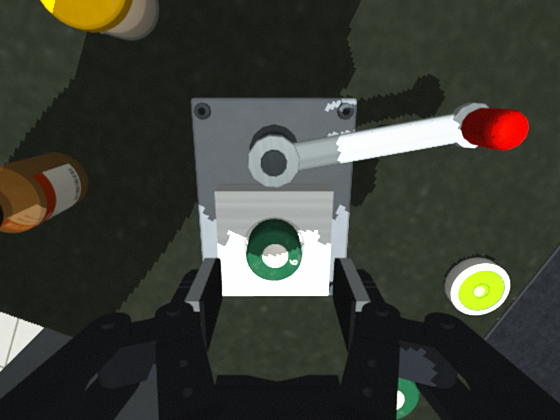

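The specimen's axis at (274,250) is about 2 mm to the left of the jaw centre (col 278). Along the fingers the metal face agrees. I shift 2 mm and descend.

```bash
python3 -m pendant '[{"slide":[-1,2,0],"twist":[0,0,0]},{"slide":[-1,2,-10],"twist":[0,0,0]},{"slide":[-1,2,-20],"twist":[0,0,0]},{"slide":[-1,2,-28],"twist":[0,0,0]},{"slide":[-1,2,-31],"twist":[0,0,0]},{"slide":[-1,2,-31],"twist":[0,0,0]},{"slide":[-1,2,-31],"twist":[0,0,0]}]'
python3 - <<'E'
from h import *
tcp=monitor.observe()["tool_pos"];c=viewer.get_calibration("wrist")
W=viewer.camera("wrist");cv2.imwrite("pics/w7.png",W[:,:,::-1]);cv2.imwrite("pics/w7c.png",cv2.resize(W[180:340,180:380,::-1],None,fx=3.7,fy=3.7))
print(tcp,proj(c,[tcp[0],tcp[1],40]))
E
```

```text
time: 9.72
tool_pos: [529.5, -112.2, 29.3]
tool_rot: [3.136, 0.001, 0.436]
ft_force: [0.1, 0.8, -0.3]
grip_width: 51.6
[ 529.53858568 -112.19730686   29.33745577] [278.15061663 285.17012899]
```

View pics/w7c.png

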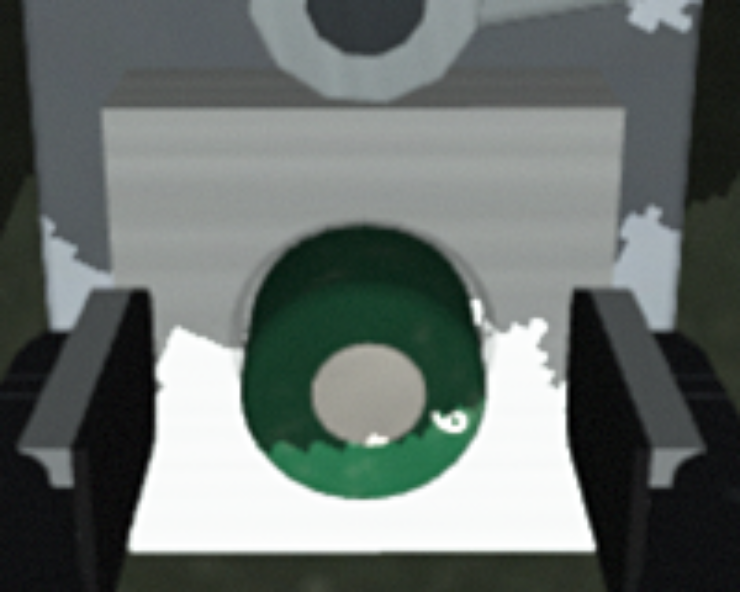

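In the crop the puck (centre (363,390)) sits midway between the pads (inner faces at 154 and 570) and under the tool axis (row ≈388). I close the fingers.

```bash
python3 -m pendant '[{"slide":[0,0,0],"twist":[0,0,0]},{"slide":[0,0,0],"twist":[0,0,0]},{"slide":[0,0,0],"twist":[0,0,0]},{"slide":[0,0,0],"twist":[0,0,0]},{"slide":[0,0,0],"twist":[0,0,0]},{"slide":[0,0,0],"twist":[0,0,0]}]' 0 30
python3 - <<'E'
from h import *
W=viewer.camera("wrist");cv2.imwrite("pics/w8c.png",cv2.resize(W[180:340,180:380,::-1],None,fx=3.7,fy=3.7))
s=monitor.observe();print(s["tool_pos"],s["tool_rot"],s["ft_force"],s["moment"],s["grip_width"])
E
```

```text
time: 10.52
tool_pos: [529.9, -112.3, 29.9]
tool_rot: [3.135, -0.0, 0.436]
ft_force: [-0.2, -0.2, 5.9]
grip_width: 28.4
[ 529.94702218 -112.29249983   29.91125564] [ 3.13507620e+00 -3.11135844e-04  4.35753363e-01] [-1.30327276 -0.17019934  4.80809774] [0.03458961 0.1653455  0.01585552] 27.94412850290193
```

View pics/w8c.png

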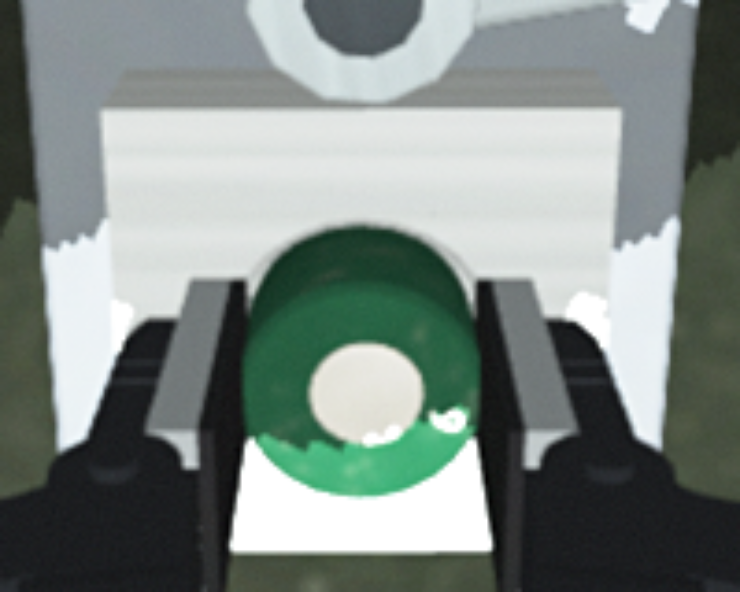

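Both pads are on the puck's round side, centred, and the opening reading has stopped at about 28 mm. I lift slowly first and check.

```bash
python3 -m pendant '[{"slide":[0,0,1],"twist":[0,0,0]},{"slide":[0,0,3],"twist":[0,0,0]},{"slide":[0,0,5],"twist":[0,0,0]},{"slide":[0,0,8],"twist":[0,0,0]},{"slide":[0,0,12],"twist":[0,0,0]},{"slide":[0,0,16],"twist":[0,0,0]},{"slide":[0,0,20],"twist":[0,0,0]},{"slide":[0,0,20],"twist":[0,0,0]}]'
python3 - <<'E'
from h import *
W=viewer.camera("wrist");cv2.imwrite("pics/w9.png",W[:,:,::-1])
S=viewer.camera("scene");cv2.imwrite("pics/s9c.png",cv2.resize(S[180:330,195:375,::-1],None,fx=4,fy=4))
E
```

```text
time: 11.58
tool_pos: [530.2, -112.3, 50.4]
tool_rot: [3.135, -0.001, 0.436]
ft_force: [-0.2, -0.9, -0.4]
grip_width: 28.4
```

View pics/w9.png

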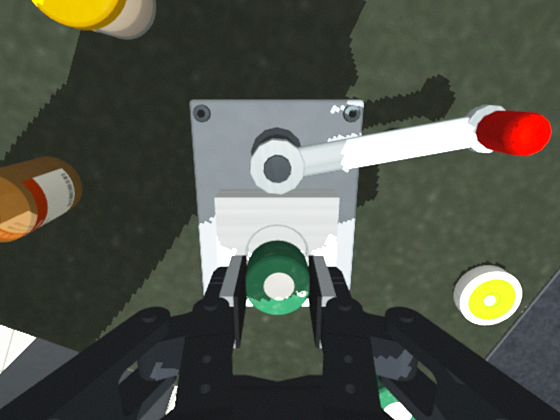

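View pics/s9c.png

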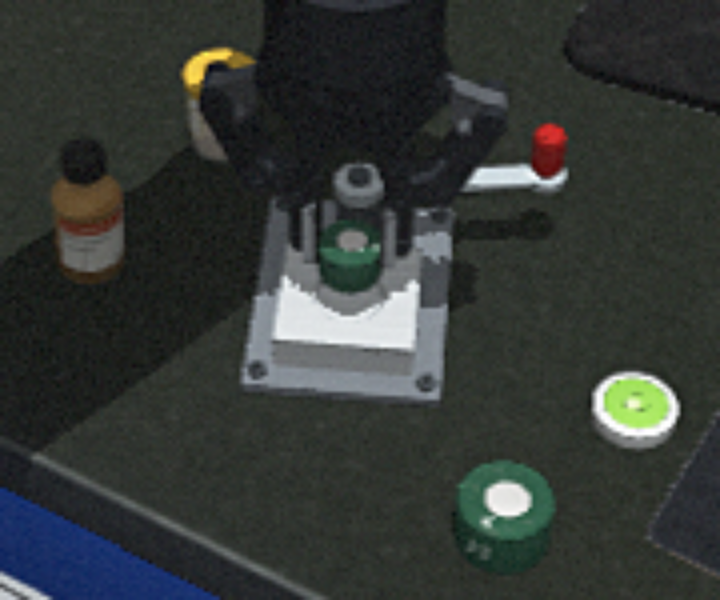

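The specimen is out of the socket (empty ring at (277,240) in the wrist view), level between the pads, and the lever is still open. I continue up.

```bash
python3 -m pendant '[{"slide":[0,0,5],"twist":[0,0,0]},{"slide":[0,0,15],"twist":[0,0,0]},{"slide":[0,0,27],"twist":[0,0,0]},{"slide":[0,0,40],"twist":[0,0,0]},{"slide":[0,0,53],"twist":[0,0,0]},{"slide":[0,0,66],"twist":[0,0,0]},{"slide":[0,0,77],"twist":[0,0,0]},{"slide":[0,0,84],"twist":[0,0,0]},{"slide":[0,0,87],"twist":[0,0,0]},{"slide":[0,0,87],"twist":[0,0,0]},{"slide":[0,0,87],"twist":[0,0,0]},{"slide":[0,0,87],"twist":[0,0,0]},{"slide":[0,0,87],"twist":[0,0,0]}]'
python3 - <<'E'
from h import *
c=viewer.get_calibration("wrist")
W=viewer.camera("wrist");cv2.imwrite("pics/w10.png",W[:,:,::-1])
S=viewer.camera("scene");cv2.imwrite("pics/s10c.png",cv2.resize(S[130:330,180:380,::-1],None,fx=3,fy=3))
s=monitor.observe();print(s["time"],s["tool_pos"],s["tool_rot"],s["ft_force"],s["grip_width"],abs(s["qd"]).max())
sc=viewer.get_calibration("scene")
a=blobs(W,(60,60,30),(95,255,220),(230,200,330,340))[:1];b=blobs(S,(65,80,30),(95,255,220),(240,150,320,260))[:2];print(a,b)
p=tri([(c,*a[0][1]),(sc,*b[0][1])]);print("specimen approx",p)
for nm,lo,hi in[("yel",(18,120,120),(32,255,255)),("lev",(35,100,150),(60,255,255)),("brown",(8,100,40),(18,255,200))]: print(nm,blobs(S,lo,hi,(195,180,375,330))[:1])
E
```

```text
time: 13.3
tool_pos: [529.8, -112.3, 136.7]
tool_rot: [3.135, -0.0, 0.436]
ft_force: [0.2, -0.7, -1.2]
grip_width: 28.4
13.4 [ 529.8861618  -112.25669545  136.81538408] [ 3.13515563e+00 -2.11698875e-04  4.35763912e-01] [-0.17808487  0.5466203  -0.45888484] 28.468397407011327 0.0016725846581951006
[(3239, [276.41, 276.65], [245, 241, 65, 75])] [(213, [282.48, 209.15], [275, 199, 17, 19])]
specimen approx [ 527.39566286 -113.19179783  135.21702443]
yel [(170, [249.8, 198.12], [241, 193, 19, 12])]
lev [(141, [353.55, 280.33], [346, 275, 16, 12])]
brown [(160, [216.61, 230.35], [208, 224, 18, 15])]
```

View pics/s10c.png

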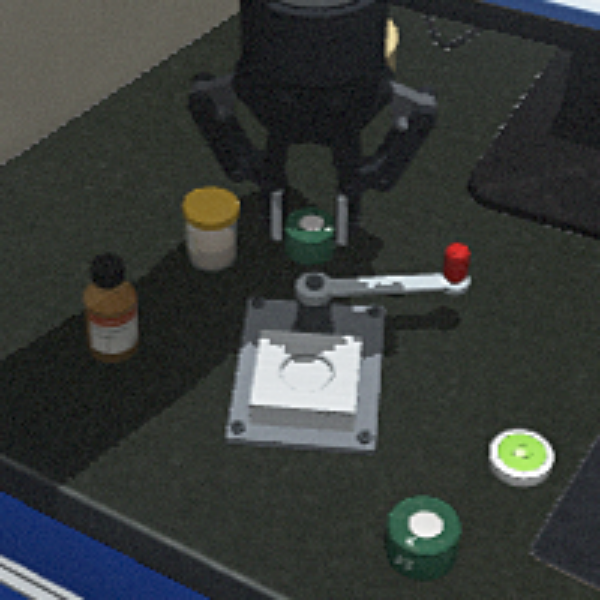

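View pics/w10.png

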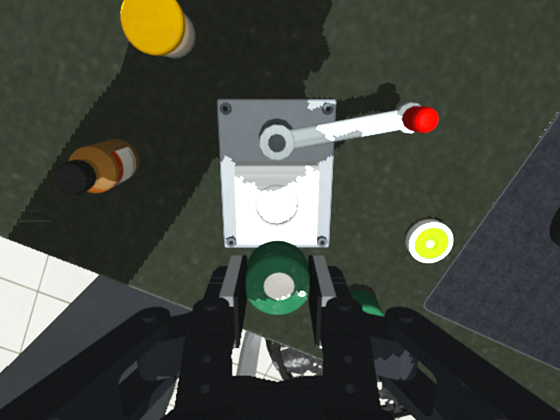

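The scene shows the specimen level in the fingers (crop (310,237)), above the empty socket at (306,373). The lever is open with the knob at (457,262). Bottle, jar and level colour centroids are unchanged to within 1 px. I hand it in.

Run:
```python
from plant import ticket
print(ticket.job_done())
```

```text
the job is handed in; nothing more can be done
None
```

I swung the clamp lever open to its stop and released it. I then gripped the green specimen by its round side (30 N) and lifted it straight up. I handed the job in at 13.4 s with the specimen still in the gripper.

**Last checks:**
- **Specimen position:** The camera estimate of its centre is (527, -113, 135) mm. That is within about 3 mm of the socket axis, with roughly 10 cm of free air above the block. The tool reads (530, -112, 137) mm, which agrees within a few mm.
- **Level and still:** The tool's tilt is under 0.01 rad, the specimen looks level in the pictures, and joint speeds are about 0.
- **Grip:** The opening reads 28.5 mm on a 30 mm puck, so the width reading is about 2 mm low. It read 14 mm on the 16 mm knob too.
- **Lever:** It is open in both the wrist and scene views. It met the stop with about 20 N of reaction, and I estimate roughly 1.7 rad.
- **Bystanders:** In the scene view, the colour centroids of the bottle, jar lid and spirit level moved by less than 1 pixel.

No check failed. The job hand-in gives no verdict, so I can't confirm how it was judged.

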